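# Free a tube from its push-fit port

### The job

On the lab bench, take the plain straight steel tube out of its push-fit port: press the port's release ring down and, with it held down, pull the tube straight up and out. Then put the tube foot first into the round steel pot, let go of it, and leave the pot standing upright.

Things in the scene. Friction and masses are not known exactly. Their poses are not given: they have to be found in the camera images.
- tube_mid (a point): Centre, half-way up, of the upright straight steel tube: 16 mm diameter, 93 mm long, 70 g, z axis along it to its top. Its foot, a flange 25 mm wide and 6 mm thick, is held down in the port by two hidden jaws. Its top is 36 mm above the unpressed ring. Two like ports, with a bent spout and a mushroom plug (up to 98 mm high, 120 mm or more away), are bystanders.
- ring_top (a point): Centre of the flat top of the grey release ring around the tube; moves with the ring, z up. Ring: 56 mm outside, hole 29 mm, 7 mm thick, its top 62 mm above the bench when unpressed. Below is the port, a fixed white block 66 mm square, 45 mm high. Fingertips opened 25 to 40 mm astride the tube can press the ring and close on the tube while still pressing.
- release_ring (a joint): Travel of the ring: 0 at rest, 0.009 m fully down. Sprung: 2.5 N to start, 7 N fully down, plus 2 N per 10 mm/s of speed; it rises by itself when let go. The tube is free with the ring 0.005 m or more down, locked below 0.003. Once the tube has risen 5 mm the jaws no longer catch it, so fingertips and tube may rise together.
- pot_rim (a point): Centre of the mouth of the round steel pot, z up: a loose pot 88 mm outside, 82 mm inside, 50 mm high, floor 4 mm thick, 0.5 kg, on the bench nearer the robot than the ports. In its row, 120 mm or more away, are a shallow white dish and a capped white bottle 85 mm high: bystanders.
Things that resemble listed ones, but are neither listed nor needed, are in the scene too. Leave any blue look-alike of the part that bears ring_top alone.

How it is judged:
By the outcome, as a careful person would: the job done as asked, in the order asked, and still so for the second after the job is handed in, with the robot touching nothing.
It also fails if it takes over 51 s, if anything falls off the work surface, if the arm or the gripper's body presses on something with over 40 N, if the wrist force passes 120 N, or if a joint passes its speed limit or range.

### The arm

A 6-joint arm with a two-finger parallel gripper is mounted at the origin on the work surface. World frame = base frame: x ahead of the robot, y to its left, z up, the work surface at z = 0. Lengths are in m, angles in rad, forces in N, time in s.
With the tool pointing down it reaches from about 0.4 to 0.825 m from the base axis. Payload 7 kg.
Tool frame: the origin (TCP) lies midway between the tips of the shut fingers; the grasp point (between the pads) lies arm.hold_point_z behind it (arm.hold_point_z is the distance from the TCP to the grasp point, in m); z points along the fingers, y is the line along which they close (so a half turn about z gives the same grasp; the last joint's range is limited). The gripper opens to 88 mm and grips with 3 to 60 N. Pads are 19 mm wide; open, the fingers measure 130 mm over their backs; the gripper's body (78 mm by 193 mm) begins 47 mm behind the grasp point.
Start: joints at [1.493, 0.359, 0.012, 0, -1.224, -0.288], TCP at [0.241, 0.63, 0.19] pointing down, gripper open.
Joint ranges: [-3.07, 3.07], [-1.43, 2.12], [-1.02, 1.25], [-3.03, 1.67], [-3.05, -0], [-3.03, 3.03]. Speed limits (rad/s): [2.39, 2.39, 3.01, 3.14, 3.14, 3.14].

### API

Orientations are given as [roll, pitch, yaw] about the fixed x, y, z axes, in that order (R = Rz(yaw) Ry(pitch) Rx(roll)).
In Python, from station import arm gives the robot as it stands.
- The arm moves only by the shell command python3 -m crank 'ROWS' [OPENING] [FORCE]. ROWS is JSON, a list that holds one entry, the list of rows, each a list of 4 numbers: the shift along the tool's x, y, z in units of 25 mm (1.0 is 25 mm), then the turn about the tool's z in units of 5 degrees (1.0 is 5 degrees). A call has 1 to 12 rows; each row is the pose to reach, as a shift and turn from the pose commanded when the call began, along the tool's axes at that moment; what a row does not reach only later rows make up. A row lasts 1/8 s, in which the tool goes at most 62.5 mm and 10.7 degrees, less where a joint would pass 70% of its speed; a pose out of reach is approached as far as the arm can. A call with a gripper value outside its range is refused whole. OPENING is the closure, from 0 (fully open) to 1 (shut), set as the call begins (- or left out, the last holds). The fingers move at their own pace and stop on an object; FORCE is the grip in N (left out, the last holds). Time passes only in rows, so rows that repeat a pose let the fingers close. It gives the time, the measured TCP pose, the force, the opening and the grip force at its end, in the units of the state.
- arm.get_state(): the state, without advancing time (a new reading comes with each control period).
- arm.grab_frame(name): name is "scene" or "top"; returns (picture, depth): 480x640x3 uint8, red, green, blue; 480x640 float32, m along the optical axis (not along the pixel's ray), 0 where there is no reading.
- arm.get_calibration(name): a dict with "mtx" (3x3 intrinsics, pixels), "R" (3x3) and "t" (3): a world point X has camera coordinates R X + t. Camera axes: x right, y down, z forward; pixel columns grow to the right and rows downward; lengths in m; the calibration is good to about 2 mm. A picture is of the moment at which its call begins. get_calibration takes no time and is no camera call.
- arm.job_done(): hands the job in; it is judged then, once.
Trained networks look in the newest picture that a camera, given by its name, has taken for a name from the list of things; names that differ only in an ending like _2 or _b are one class to them, and where a whole thing is asked for, a point or a joint stands for the part that bears it (a point fixed in the world has none). Each returns a list of dicts, best first, with "score" (0 to 1); they miss things now and then, are a little off and sometimes report something else, mostly with a low value. They report only what shows in the picture. A call takes as long as a camera call. They do not tell look-alikes from the thing itself.
- arm.recognise(thing, camera): "extent" ([left, top, width, height] in pixels, round what is visible of it).
- arm.trace(thing, camera): "mask" (480x640 bool, what is visible of it) and "extent" ([left, top, width, height] in pixels, round what is visible of it).
The state is a dict: "t": time; "q": joint angles; "qd": joint speeds; "joint_efforts": joint torques, N m; "eef_pos": TCP position; "ee_rot": TCP orientation; "force": force on the tool from outside, world axes, zero at the start; "moment": the same for the moment, N m; "width": finger opening in m; "gripper_force": force on a finger pad.
Only numpy, scipy, OpenCV 4.12 (cv2) and the standard library are available. Lean on these libraries where they do the work, as an engineer would, in place of code of your own. Each camera call takes 0.05 s, during which the arm holds its last target. There are 200 camera calls.

## Working session

There is one attempt and no reset: what is moved stays moved. The work goes in short steps, Python scripts to look and compute and a shell command to move; the robot and the scene stay as the last step left them, time stands still between calls to the robot, and variables do not carry over. Pictures are saved under pics/ and viewed, at most 10 in all, crops included, and the job is handed in when it is done.

```bash
mkdir -p pics; cat > h.py <<'E'
import numpy as np, cv2
from station import arm
def pts(cam,depth,mask):
    c=arm.get_calibration(cam);K,R,t=map(np.array,(c["mtx"],c["R"],c["t"]))
    v,u=np.nonzero(mask&(depth>0));d=depth[v,u]
    P=np.stack([(u-K[0,2])/K[0,0]*d,(v-K[1,2])/K[1,1]*d,d],1)
    return (P-t)@R
E
python3 - <<'E'
from h import *
s=arm.get_state();print({k:np.round(v,3) for k,v in s.items()},arm.hold_point_z)
ims=[]
for cam in("scene","top"):
    im,d=arm.grab_frame(cam);ims.append(im)
    cv2.imwrite(f"pics/{cam}0.png",im[...,::-1])
    for n in("tube_mid","ring_top","pot_rim"):
        for r in arm.trace(n,cam)[:3]:
            p=pts(cam,d,r["mask"])
            print(cam,n,round(r["score"],2),r["extent"],len(p))
            if len(p):
                z=np.percentile(p[:,2],98);q=p[abs(p[:,2]-z)<.004]
                print("  top z",z.round(4),"mid-extent",((q.max(0)+q.min(0))/2).round(4),"size",np.ptp(q,0).round(3),"col",im[r["mask"]].mean(0).round())
E
```

```text
{'t': np.float64(0.0), 'q': array([ 1.493,  0.359,  0.011, -0.   , -1.224, -0.288]), 'qd': array([-0.   ,  0.   , -0.   ,  0.   , -0.001, -0.001]), 'joint_efforts': array([-2.0000e-03, -5.8272e+01,  2.9306e+01,  6.9970e+00,  7.0000e-03,
       -0.0000e+00]), 'eef_pos': array([0.241, 0.63 , 0.189]), 'ee_rot': array([ 3.14 , -0.   , -0.366]), 'force': array([-0.512, -0.274, -0.34 ]), 'moment': array([-0.009,  0.015, -0.072]), 'gripper_force': np.float64(0.0), 'width': np.float64(0.087)} 0.0188
scene tube_mid 0.64 [355.0, 282.4, 10.0, 27.2] 238
  top z 0.1005 mid-extent [0.6403 0.1796 0.0993] size [0.016 0.014 0.005] col [56. 56. 55.]
scene ring_top 0.98 [408.9, 246.4, 31.5, 26.0] 544
  top z 0.0653 mid-extent [0.566  0.3145 0.0636] size [0.056 0.053 0.005] col [67. 70. 70.]
scene ring_top 0.98 [485.8, 253.8, 36.3, 24.4] 520
  top z 0.0651 mid-extent [0.5986 0.4532 0.0634] size [0.056 0.056 0.005] col [68. 71. 70.]
scene ring_top 0.71 [342.7, 287.5, 34.3, 28.0] 417
  top z 0.0649 mid-extent [0.6427 0.1808 0.0633] size [0.052 0.053 0.005] col [74. 76. 74.]
scene pot_rim 0.88 [114.4, 231.6, 53.9, 48.1] 2180
  top z 0.0518 mid-extent [ 0.4639 -0.1971  0.0508] size [0.087 0.087 0.006] col [63. 64. 63.]
top tube_mid 0.6 [269.9, 172.7, 10.8, 16.0] 139
  top z 0.1016 mid-extent [0.6407 0.1777 0.1002] size [0.013 0.015 0.005] col [58. 56. 56.]
top ring_top 0.9 [116.2, 187.7, 27.6, 26.1] 532
  top z 0.0663 mid-extent [0.5994 0.4503 0.0652] size [0.054 0.053 0.006] col [67. 69. 73.]
top ring_top 0.64 [185.8, 287.8, 32.9, 32.0] 544
  top z 0.0657 mid-extent [0.4126 0.3085 0.0652] size [0.055 0.053 0.007] col [77. 79. 84.]
top ring_top 0.59 [187.6, 206.1, 30.4, 30.2] 586
  top z 0.0659 mid-extent [0.5658 0.3118 0.0648] size [0.055 0.054 0.006] col [68. 72. 80.]
top pot_rim 0.64 [444.6, 251.3, 51.0, 50.7] 1872
  top z 0.0523 mid-extent [ 0.4633 -0.1984  0.0522] size [0.087 0.086 0.008] col [86. 84. 85.]
```

```bash
ls pics
```

```text
scene0.png
top0.png
```

View pics/scene0.png

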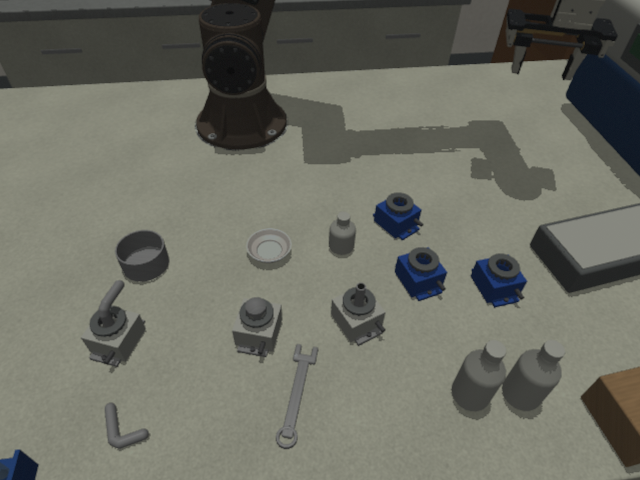

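View pics/top0.png

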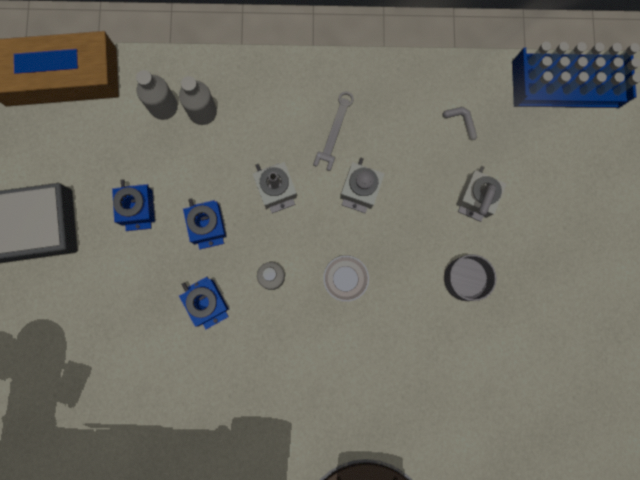

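The tube port is the white one at scene (360,310), top (273,182), with the plain tube standing in it. The pot is at scene (142,255), top (470,277). The spout, the plug and the blue look-alikes are all well clear of both. The tube is at about (0.641, 0.179) and the pot at (0.4637, -0.198).

```bash
cat >> h.py <<'E'
from scipy.spatial.transform import Rotation as Ro
def units(target):
    s=arm.get_state();M=Ro.from_euler("xyz",s["ee_rot"]).as_matrix()
    print("t",s["t"],"at",np.round(s["eef_pos"],4),"rows",np.round(M.T@(np.array(target)-s["eef_pos"])/.025,2),"rot",np.round(s["ee_rot"],3),"q",np.round(s["q"],2),"F",np.round(s["force"],1),"w",s["width"],s["gripper_force"])
E
python3 -c "
from h import *
units([.641,.179,.18])"
```

```text
t 0.4 at [0.2415 0.6302 0.1894] rows [21.38 11.14  0.38] rot [ 3.141 -0.    -0.366] q [ 1.49  0.36  0.01 -0.   -1.22 -0.29] F [-0.4  0.3  0.3] w 0.0877437043167744 0.0
```

```bash
python3 -m crank '[[[1.5,0.8,0,0],[3.5,1.8,0,0],[5.7,3,0,0],[8,4.2,0,0],[10.3,5.4,0,0],[12.5,6.5,0,0],[14.7,7.7,0,0],[16.9,8.8,0,0],[18.9,9.8,0.2,0],[20.4,10.6,0.3,0],[21.1,11,0.4,0],[21.4,11.1,0.4,0]]]' 0.57 25; python3 -c "
from h import *
units([.641,.179,.075])"
```

```text
t: 1.9
eef_pos: [0.642, 0.179, 0.1792]
ee_rot: [3.141, 0.001, -0.367]
force: [0.4, 0.2, -0.5]
width: 0.0374
gripper_force: 0.0
t 1.9 at [0.642  0.179  0.1792] rows [-0.04  0.01  4.17] rot [ 3.141e+00  1.000e-03 -3.670e-01] q [ 0.56  0.35 -0.02 -0.   -1.2   0.64] F [ 0.4  0.2 -0.5] w 0.03744661266115095 0.0
```

```bash
python3 -m crank '[[[0,0,0.6,0],[0,0,1.4,0],[0,0,2.1,0],[0,0,2.6,0],[0,0,2.7,0],[0,0,2.7,0]]]'; python3 - <<'E'
from h import *
im,d=arm.grab_frame("scene")
cv2.imwrite("pics/s1.png",cv2.resize(im[200:350,280:440],None,fx=4,fy=4,interpolation=cv2.INTER_CUBIC)[...,::-1])
for r in arm.trace("tube_mid","scene")[:2]:
    p=pts("scene",d,r["mask"]);print(r["score"],r["extent"],np.median(p,0).round(4))
units([.641,.179,.068])
E
```

```text
t: 2.65
eef_pos: [0.642, 0.18, 0.1123]
ee_rot: [-3.141, -0.0, -0.365]
force: [0.4, -0.2, 0.6]
width: 0.0375
gripper_force: 0.0
0.69 [355.7, 280.9, 10.0, 28.2] [0.646  0.1787 0.084 ]
t 2.75 at [0.6423 0.18   0.1128] rows [-0.03  0.06  1.79] rot [-3.141e+00 -1.000e-03 -3.660e-01] q [ 0.57  0.4  -0.11  0.   -1.06  0.64] F [ 0.5 -0.4  0.4] w 0.037350030374016206 0.0
```

View pics/s1.png

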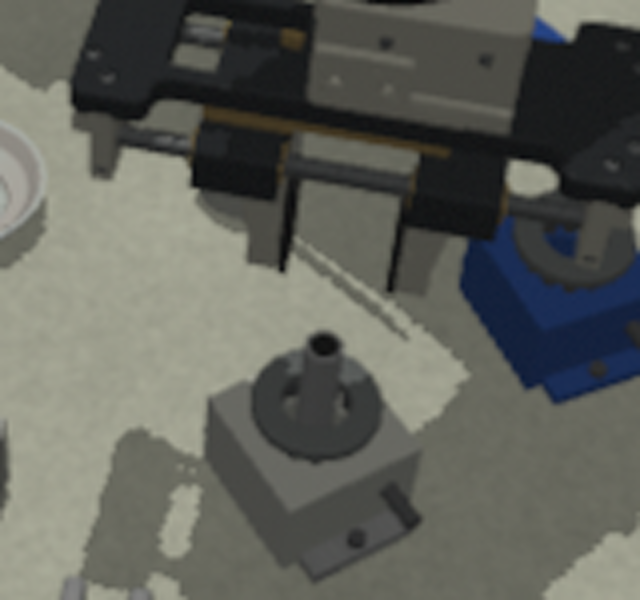

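The gripper appears behind the tube, toward the robot: fingertips at crop (270,265) and (405,285), tube top at (322,345). I'll check this against the projection of the measured TCP.

```bash
python3 - <<'E'
from h import *
for cam in("scene","top"):
    c=arm.get_calibration(cam);K,R,t=map(np.array,(c["mtx"],c["R"],c["t"]))
    print(cam,"campos",(-R.T@t).round(3))
    for n,X in dict(tcp=[.642,.18,.1125],f1=[.642-.0067,.18-.0175,.1125],f2=[.642+.0067,.18+.0175,.1125],tube=[.641,.179,.098],ring=[.641,.179,.062]).items():
        p=K@(R@np.array(X)+t);uv=p[:2]/p[2];print(n,uv.round(1),"crop",((uv-[280,200])*4).round() if cam=="scene" else "")
im,d=arm.grab_frame("scene")
m=np.zeros(d.shape,bool)
m[254:268,341:349]=1   # left finger in crop (245-275,215-270)
p=pts("scene",d,m);print("Lfinger",np.percentile(p,[5,50,95],0).round(3))
m[:]=0;m[258:272,379:386]=1
p=pts("scene",d,m);print("Rfinger",np.percentile(p,[5,50,95],0).round(3))
im,d=arm.grab_frame("top")
cv2.imwrite("pics/t1.png",cv2.resize(im[100:300,190:390],None,fx=3,fy=3)[...,::-1])
E
```

```text
scene campos [1.092 0.034 0.706]
tcp [361.8 281.2] crop [327. 325.]
f1 [350.2 279. ] crop [281. 316.]
f2 [373.5 283.4] crop [374. 334.]
tube [360.3 286.3] crop [321. 345.]
ring [358.4 299.5] crop [314. 398.]
top campos [0.397 0.125 1.054]
tcp [271.4 173.8] crop 
f1 [281.  177.5] crop 
f2 [261.7 170. ] crop 
tube [272.3 176.3] crop 
ring [273.3 181.1] crop 
Lfinger [[0.5   0.145 0.   ]
 [0.64  0.151 0.164]
 [0.642 0.181 0.18 ]]
Rfinger [[0.655 0.197 0.158]
 [0.66  0.202 0.17 ]
 [0.663 0.206 0.186]]
```

View pics/t1.png

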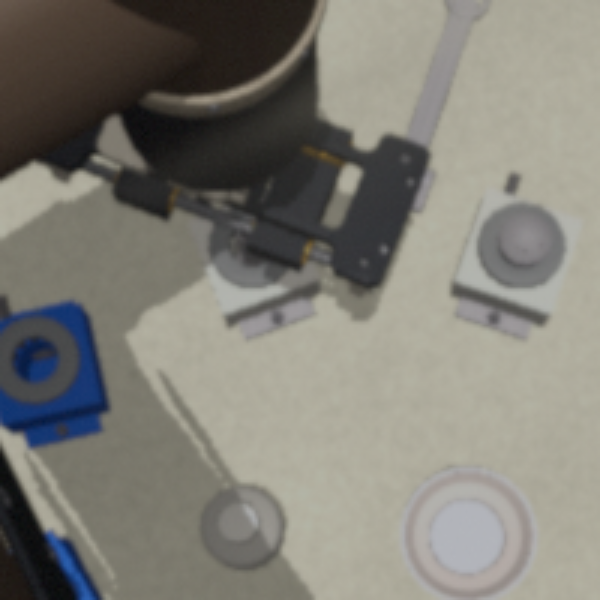

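The top view (gripper over the port at crop (255,255)) and the lateral finger positions agree with the pose. The visible finger bottoms measure about 45 mm above the reported TCP height, so I need to resolve that before descending.

```bash
python3 - <<'E'
from h import *
im,d=arm.grab_frame("scene")
m=np.zeros(d.shape,bool);m[200:300,300:440]=1
p=pts("scene",d,m);q=p[(p[:,2]>.07)&(np.hypot(p[:,0]-.642,p[:,1]-.18)<.075)]
h,e=np.histogram(q[:,2],np.arange(.07,.3,.01));print(list(zip(e.round(2),h)))
f=q[(q[:,2]>.11)];
for s,n in((f[f[:,1]<.18],"L"),(f[f[:,1]>=.18],"R")):
    print(n,"lowest",s[np.argsort(s[:,2])[:12]].round(3).tolist())
units([.641,.179,.068])
E
```

```text
[(np.float64(0.07), np.int64(30)), (np.float64(0.08), np.int64(39)), (np.float64(0.09), np.int64(75)), (np.float64(0.1), np.int64(18)), (np.float64(0.11), np.int64(0)), (np.float64(0.12), np.int64(0)), (np.float64(0.13), np.int64(0)), (np.float64(0.14), np.int64(0)), (np.float64(0.15), np.int64(57)), (np.float64(0.16), np.int64(109)), (np.float64(0.17), np.int64(101)), (np.float64(0.18), np.int64(117)), (np.float64(0.19), np.int64(48)), (np.float64(0.2), np.int64(6)), (np.float64(0.21), np.int64(4)), (np.float64(0.22), np.int64(240)), (np.float64(0.23), np.int64(820)), (np.float64(0.24), np.int64(685)), (np.float64(0.25), np.int64(1275)), (np.float64(0.26), np.int64(475)), (np.float64(0.27), np.int64(290)), (np.float64(0.28), np.int64(345))]
L lowest [[0.642, 0.158, 0.151], [0.638, 0.147, 0.152], [0.641, 0.154, 0.152], [0.641, 0.158, 0.152], [0.63, 0.165, 0.153], [0.638, 0.162, 0.153], [0.644, 0.159, 0.153], [0.642, 0.155, 0.154], [0.639, 0.148, 0.154], [0.64, 0.149, 0.155], [0.642, 0.158, 0.155], [0.638, 0.146, 0.155]]
R lowest [[0.657, 0.197, 0.151], [0.661, 0.208, 0.153], [0.657, 0.197, 0.154], [0.659, 0.198, 0.154], [0.66, 0.201, 0.154], [0.663, 0.209, 0.154], [0.66, 0.204, 0.154], [0.658, 0.198, 0.154], [0.657, 0.198, 0.155], [0.661, 0.202, 0.156], [0.662, 0.208, 0.156], [0.657, 0.196, 0.156]]
t 2.9 at [0.6421 0.1799 0.1127] rows [-0.03  0.05  1.79] rot [-3.141e+00 -1.000e-03 -3.660e-01] q [ 0.56  0.4  -0.11  0.   -1.06  0.64] F [-0.2  0.8 -0.4] w 0.03745476231017061 0.0
```

Both fingertips sit about 39 mm higher than the reported TCP implies. The body at about 0.22 m agrees with that, so contact should come at a reported z of about 0.023. I'll descend in stages and watch the force.

```bash
python3 -m crank '[[[0,0,0.5,0],[0,0,1.0,0],[0,0,1.4,0],[0,0,1.65,0],[0,0,1.7,0],[0,0,1.7,0]]]'; python3 - <<'E'
from h import *
im,d=arm.grab_frame("scene")
cv2.imwrite("pics/s2.png",cv2.resize(im[200:350,280:440],None,fx=4,fy=4,interpolation=cv2.INTER_CUBIC)[...,::-1])
m=np.zeros(d.shape,bool);m[200:320,300:440]=1
p=pts("scene",d,m);q=p[(p[:,2]>.07)&(abs(np.hypot(p[:,0]-.642,p[:,1]-.18)-.035)<.015)]
print("tip z",np.percentile(q[:,2],[0,2,5]))
units([.641,.179,.023])
E
```

```text
t: 3.65
eef_pos: [0.642, 0.1799, 0.0697]
ee_rot: [-3.141, -0.0, -0.366]
force: [1.2, -0.1, -0.3]
width: 0.0375
gripper_force: 0.0
tip z [0.10750074 0.12130565 0.13625753]
t 3.7 at [0.6421 0.1799 0.0699] rows [-0.03  0.05  1.88] rot [-3.141 -0.    -0.366] q [ 0.57  0.44 -0.16  0.   -0.98  0.64] F [-0.1  0.6  0.2] w 0.03754590957205305 0.0
```

View pics/s2.png

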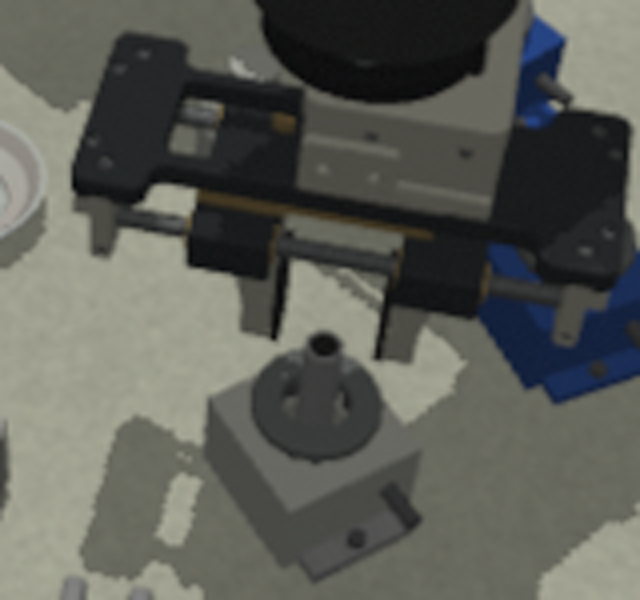

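Tips are at z≈0.108 (crop (262,335) and (398,360)), just above the tube top at (322,345) and astride it. That confirms the offset of about 38.5 mm.

```bash
python3 -m crank '[[[0,0.08,0.4,0],[0,0.08,0.9,0],[0,0.08,1.3,0],[0,0.08,1.55,0],[0,0.08,1.65,0],[0,0.08,1.65,0]]]' && python3 -m crank '[[[0,0,0.05,0],[0,0,0.1,0],[0,0,0.15,0],[0,0,0.2,0],[0,0,0.25,0],[0,0,0.3,0],[0,0,0.3,0],[0,0,0.3,0]]]'
```

```text
t: 4.45
eef_pos: [0.6411, 0.178, 0.0282]
ee_rot: [3.141, 0.0, -0.366]
force: [-0.6, -0.4, 0.7]
width: 0.0373
gripper_force: 0.0
t: 5.45
eef_pos: [0.6412, 0.178, 0.0211]
ee_rot: [-3.141, -0.0, -0.366]
force: [-0.6, 0.6, 4.6]
width: 0.0375
gripper_force: 2.3
```

```bash
python3 -m crank '[[[0,0,0.04,0],[0,0,0.08,0],[0,0,0.12,0],[0,0,0.14,0],[0,0,0.14,0],[0,0,0.14,0],[0,0,0.14,0],[0,0,0.14,0]]]'; python3 - <<'E'
from h import *
im,d=arm.grab_frame("scene");F=[]
for i in range(8):
    arm.grab_frame("scene");F.append(arm.get_state()["force"])
print(np.mean(F,0).round(2))
units([.641,.179,.02])
r=max(arm.trace("ring_top","scene"),key=lambda r:-abs(r["extent"][0]-343)-abs(r["extent"][1]-288))
p=pts("scene",d,r["mask"]);print(r["score"],r["extent"],np.percentile(p,[10,50,90],0).round(4))
cv2.imwrite("pics/s3.png",cv2.resize(im[200:350,280:440],None,fx=4,fy=4,interpolation=cv2.INTER_CUBIC)[...,::-1])
E
```

```text
t: 6.45
eef_pos: [0.6413, 0.178, 0.0177]
ee_rot: [-3.141, -0.0, -0.366]
force: [-2.1, -0.3, 5.9]
width: 0.0374
gripper_force: 3.0
[-1.72  0.04  6.14]
t 6.9 at [0.6412 0.178  0.0177] rows [-0.02 -0.03 -0.09] rot [-3.141 -0.    -0.366] q [ 0.56  0.49 -0.21  0.   -0.87  0.64] F [-0.5  0.6  6.1] w 0.03739173988610301 3.0419498454148197
0.88 [343.1, 288.6, 31.3, 30.4] [[0.6253 0.1592 0.0478]
 [0.6515 0.1739 0.0547]
 [0.6652 0.196  0.0567]]
```

View pics/s3.png

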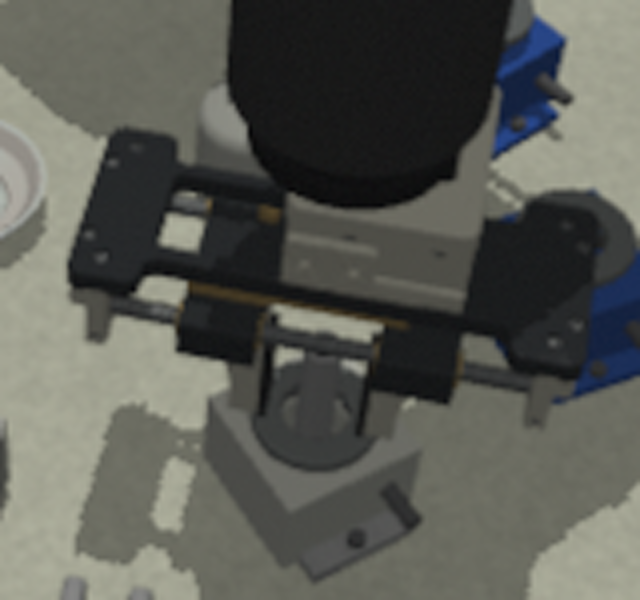

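The fingertips are on the ring on both sides of the tube (crop (245,410) and (385,430), tube at (322,390)). At 6.1 N the ring is about 7 mm down. Next I close while still pressing.

```bash
python3 -m crank '[[[0,0,0,0],[0,0,0,0],[0,0,0,0],[0,0,0,0],[0,0,0,0],[0,0,0,0],[0,0,0,0],[0,0,0,0]]]' 1 25
```

```text
t: 7.95
eef_pos: [0.6417, 0.1779, 0.0178]
ee_rot: [-3.141, -0.001, -0.366]
force: [-0.2, -1.5, 5.8]
width: 0.0157
gripper_force: 26.1
```

```bash
python3 -m crank '[[[0,0,-0.1,0],[0,0,-0.3,0],[0,0,-0.6,0],[0,0,-1,0],[0,0,-1.5,0],[0,0,-2.2,0],[0,0,-3,0],[0,0,-3.8,0],[0,0,-4.4,0],[0,0,-4.8,0],[0,0,-5,0],[0,0,-5,0]]]' && python3 - <<'E'
from h import *
im,d=arm.grab_frame("scene")
cv2.imwrite("pics/s4.png",cv2.resize(im[160:350,280:440],None,fx=3,fy=3,interpolation=cv2.INTER_CUBIC)[...,::-1])
m=np.zeros(d.shape,bool);m[200:320,320:410]=1
p=pts("scene",d,m);q=p[(p[:,2]>.085)&(p[:,2]<.175)&(np.hypot(p[:,0]-.642,p[:,1]-.178)<.02)]
print("low z",np.sort(q[:,2])[:10].round(3),"med xy",np.median(q,0).round(3))
units([.4637,-.198,.142])
E
```

```text
t: 9.45
eef_pos: [0.641, 0.1779, 0.1423]
ee_rot: [3.142, 0.0, -0.366]
force: [0.4, 0.2, 0.1]
width: 0.0154
gripper_force: 25.0
low z [0.13  0.13  0.13  0.13  0.131 0.131 0.131 0.131 0.132 0.132] med xy [0.646 0.177 0.145]
t 9.5 at [0.6408 0.1779 0.1418] rows [-1.24 16.57  0.  ] rot [ 3.141e+00  1.000e-03 -3.660e-01] q [ 0.56  0.37 -0.08 -0.   -1.12  0.64] F [ 1.1  0.5 -0.9] w 0.01542767511641024 24.999114274978638
```

View pics/s4.png

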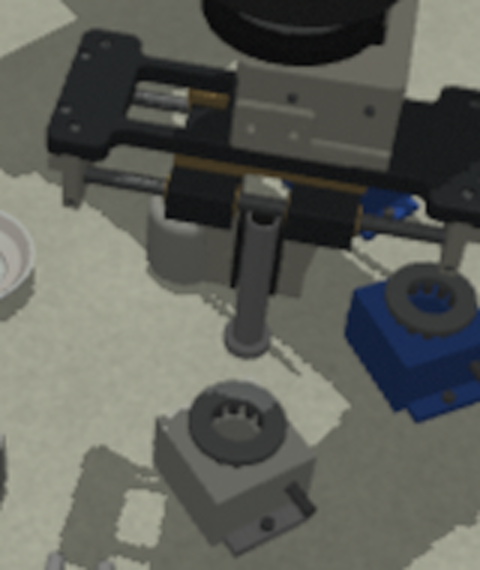

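The tube is out: foot at crop (248,345), z≈0.130, and the ring has risen again in the empty port. Now to the pot.

```bash
python3 -m crank '[[[-0.1,1,0,0],[-0.2,2.6,0,0],[-0.3,4.6,0,0],[-0.5,6.8,0,0],[-0.7,9,0,0],[-0.8,11.2,0,0],[-1,13.2,0,0],[-1.1,14.9,0,0],[-1.2,16,0,0],[-1.24,16.4,0,0],[-1.24,16.57,0,0],[-1.24,16.57,0,0]]]' && python3 -m crank '[[[0,0,0.3,0],[0,0,0.8,0],[0,0,1.3,0],[0,0,1.7,0],[0,0,1.8,0],[0,0,1.8,0]]]' && python3 - <<'E'
from h import *
im,d=arm.grab_frame("scene")
cv2.imwrite("pics/s5.png",cv2.resize(im[140:300,60:240],None,fx=3,fy=3,interpolation=cv2.INTER_CUBIC)[...,::-1])
m=np.zeros(d.shape,bool);m[160:290,80:200]=1
p=pts("scene",d,m);q=p[(p[:,2]>.065)&(p[:,2]<.14)&(np.hypot(p[:,0]-.464,p[:,1]+.198)<.025)]
print("low z",np.sort(q[:,2])[:6].round(3),"med",np.median(q,0).round(3))
units([.4637,-.198,.018])
E
```

```text
t: 11.0
eef_pos: [0.4642, -0.1975, 0.1422]
ee_rot: [3.142, 0.0, -0.366]
force: [0.4, -0.4, 0.5]
width: 0.0156
gripper_force: 25.0
t: 11.75
eef_pos: [0.464, -0.1979, 0.0972]
ee_rot: [3.141, 0.0, -0.366]
force: [0.6, -0.4, -0.2]
width: 0.0158
gripper_force: 25.0
low z [0.086 0.086 0.086 0.086 0.087 0.087] med [ 0.469 -0.194  0.107]
t 11.8 at [ 0.4642 -0.1979  0.0975] rows [-0.02  0.01  3.18] rot [ 3.142 -0.    -0.366] q [-0.01  0.16 -0.49  0.   -0.92  1.22] F [-0.3 -0.1 -0.8] w 0.015203321370168518 24.999403953552246
```

View pics/s5.png

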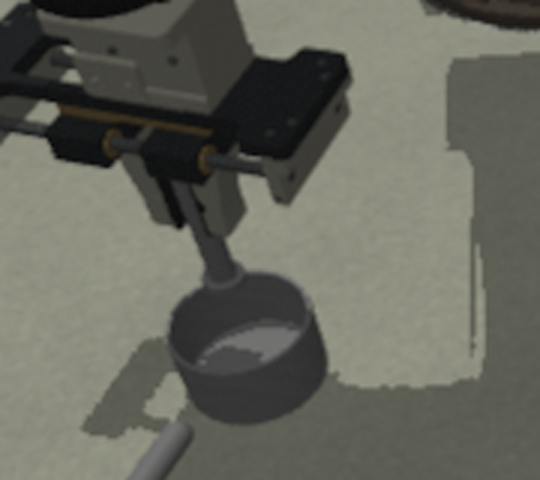

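The foot hangs above the pot at crop (222,275), z≈0.086, centred on the measured axis. I'll lower it, slowly at the end.

```bash
python3 -m crank '[[[0,0,0.4,0],[0,0,1,0],[0,0,1.7,0],[0,0,2.3,0],[0,0,2.75,0],[0,0,3,0],[0,0,3.1,0],[0,0,3.14,0],[0,0,3.18,0],[0,0,3.2,0],[0,0,3.2,0],[0,0,3.2,0]]]'
```

```text
t: 13.3
eef_pos: [0.464, -0.1978, 0.0174]
ee_rot: [-3.142, -0.0, -0.366]
force: [0.4, -0.3, -0.5]
width: 0.0155
gripper_force: 25.0
```

```bash
python3 -m crank '[[[0,0,0.03,0],[0,0,0.05,0],[0,0,0.05,0],[0,0,0.05,0]]]'
```

```text
t: 13.8
eef_pos: [0.4642, -0.1979, 0.0166]
ee_rot: [3.142, -0.001, -0.366]
force: [-1.6, 0.7, 6.4]
width: 0.015
gripper_force: 25.0
```

Contact at 6 N: the foot is on the pot floor. Next I open partly and retreat straight up.

```bash
python3 -m crank '[[[0,0,-0.03,0],[0,0,-0.03,0],[0,0,-0.03,0],[0,0,-0.03,0],[0,0,-0.03,0],[0,0,-0.03,0]]]' 0.45 && python3 -m crank '[[[0,0,-0.2,0],[0,0,-0.6,0],[0,0,-1.2,0],[0,0,-2,0],[0,0,-3,0],[0,0,-4,0],[0,0,-4.8,0],[0,0,-5.4,0],[0,0,-5.7,0],[0,0,-5.8,0],[0,0,-5.8,0]]]' && python3 - <<'E'
from h import *
im,d=arm.grab_frame("scene")
cv2.imwrite("pics/s6.png",cv2.resize(im[140:300,60:240],None,fx=3,fy=3,interpolation=cv2.INTER_CUBIC)[...,::-1])
for n in("pot_rim","tube_mid"):
    for r in arm.trace(n,"scene")[:2]:
        p=pts("scene",d,r["mask"]);print(n,r["score"],r["extent"],np.percentile(p,[2,50,98],0).round(3).tolist())
units([0,0,0])
E
```

```text
t: 14.55
eef_pos: [0.4639, -0.1978, 0.0168]
ee_rot: [3.142, 0.0, -0.366]
force: [-0.2, -0.9, -0.3]
width: 0.0477
gripper_force: 0.0
t: 15.92
eef_pos: [0.4637, -0.1978, 0.1614]
ee_rot: [3.141, 0.001, -0.366]
force: [0.0, 0.3, -0.5]
width: 0.0484
gripper_force: 0.0
pot_rim 0.59 [116.8, 229.4, 51.8, 48.7] [[0.421, -0.238, 0.004], [0.469, -0.194, 0.026], [0.507, -0.154, 0.052]]
tube_mid 0.68 [131.1, 225.7, 17.7, 37.7] [[0.46, -0.203, 0.016], [0.469, -0.194, 0.062], [0.472, -0.188, 0.1]]
t 16.075 at [ 0.4636 -0.1978  0.1611] rows [-20.14  -0.75   6.47] rot [ 3.141e+00  1.000e-03 -3.660e-01] q [-0.01  0.1  -0.4  -0.   -1.07  1.22] F [-0.4  0.8  0.7] w 0.04829680548244819 0.0
```

View pics/s6.png

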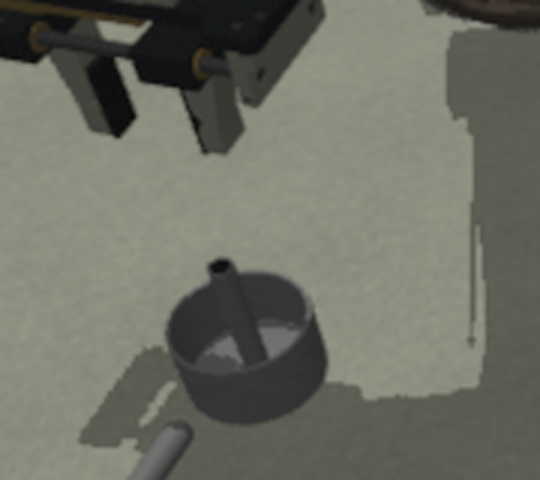

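The tube stands foot down in the upright pot (top at crop (220,267)), and the open gripper is well clear above it.

```bash
python3 -c "
from station import arm
print(arm.job_done())"
```

```text
the job is handed in; nothing more can be done
None
```

The tube came out of its port with the release ring held down and now stands foot first in the upright pot; the gripper is clear and the job was handed in at about 16 s.

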